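Draw the drawplate out of its lipped store and set it in the rest

TASK

Take the steel drawplate out of its half-roofed wooden store: lift its open end over the lip and draw it out endwise. Lay it down flat on the bare bench and let go of it, then take it afresh and lay it fully down in the slots of the wooden rest, so that its holes can be brushed out. Leave the emery stick in the store, and leave the wax block, loupe and ring clamp where they are.

Things in the scene. Friction and masses are not known exactly. Their poses are not given: they have to be found in the camera images.
- plate_mid (a point): centre (half-way up) of the loose steel drawplate: flat bar 220 x 26 x 9 mm, about 0.35 kg, with three rows of small holes. x along its length, y across its width, z through its thickness. It starts flat on the store's floor in either lane, its x along the store's x, centre 10.5 mm above the bench. Held near one end it may swing in the grip by its weight
- plate_near (a point): middle of the drawplate's end face at -x of the plate, 110 mm from its centre: the open end, which starts just behind the store's lip
- plate_far (a point): middle of the drawplate's other end face (+x of the plate), which starts under the store's roof
- store: wooden two-lane store fixed to the bench, 236 (x) x 150 (y) mm; origin under its centre at bench height, x along the lanes, mouth at -x. Floor 6 mm thick; lanes at y = +37 and -37 mm. Lip across the mouth, roof over the rear. Between them (x = -112 to +22 mm) the lanes are open above and have no side walls: the plate can be gripped there across its width
- store_mouth (a point): middle of the lip's top edge: the lip is 6 mm thick (store x = -118 to -112 mm), as wide as the store, its top 21 mm above the bench, 15 mm above the floor. It stops a straight pull; with its far end left on the floor, the plate's open end clears it when raised more than 15 mm
- store_roof (a point): middle of the front lower edge of the flat metal roof, at store x = +22 mm, 25 mm above the bench (19 mm over the floor); the roof is 4 mm thick and runs to the back wall at x = +112 mm, over lane walls 31 mm apart. It stops a straight lift: the plate meets this edge when its open end is raised about 24 mm
- rest: wooden rest fixed to the bench, 240 (x) x 47 (y) mm, 44 mm high; origin under its centre at bench height, x along its length. Two end blocks (56 to 120 mm either side of the centre) with a slot along x. The 112 mm between them is open for fingers beside and below the plate, but for a spine 16 mm wide, 5 mm high on the bench. Fingers do not fit into the slots
- rest_seat (a point): centre of the rest at the height of its slot floors, 20 mm above the bench, x along the slots. Slots are 31 mm wide, straight up to 36 mm above the bench, flared above; end walls, 36 mm high, leave 228 mm between them. The seated plate's centre is 4.5 mm above this point, either way round
- lamp_corner (a point): the corner nearest the robot of the fixed lamp's pale, slanting head, which hangs over the back right of the bench; from this corner (fixed, 335 mm above the bench) the head runs back and to the left and right, its underside 310 to 350 mm and its top 400 mm above the bench. Pass with hand and wrist in front of it
- emery: emery stick, loose, 17 x 200 x 7 mm, lying in the store's other lane; origin at the centre of its underside, y along its length. Stays there
- wax: small block of wax, loose, 33 x 30 x 26 mm, at the front of the bench; origin at the centre of its underside. Bystander
- eyeglass: loupe with its case, loose, 24 x 60 x 12 mm, farther right; origin at the centre of its underside. Bystander
- clamp_ring: grey metal ring clamp, loose, 34 x 57 x 52 mm, at the back of the bench; origin at the centre of its underside. Bystander

How it is judged:
By the outcome, as a careful person would: the job done as asked, in the order asked, and still so for the second after the job is handed in, with the robot touching nothing.
It also fails if it takes over 51 s, if anything falls off the work surface, if the arm or the gripper's body presses on something with over 40 N, if the wrist force passes 120 N, or if a joint passes its speed limit or range.

ROBOT

A 7-joint arm with a two-finger parallel gripper is mounted at the origin on a cart in front of the work surface, level with it; the furniture and walls round the work are solid. World frame = base frame: x ahead of the robot, y to its left, z up, the work surface at z = 0. Lengths are in m, angles in rad, forces in N, time in s.
With the tool pointing down it reaches from about 0.35 to 0.9 m from the base axis. Payload 19.9 kg.
Tool frame: the origin (TCP) lies between the finger pads; the fingertips stand 25 mm ahead of it and the grasp point (between the pads) lies 6 mm ahead of it (ctrl.tip_extent is the distance from the TCP to the fingertips, in m); z points along the fingers, y is the line along which they close (so a half turn about z gives the same grasp; the last joint's range is limited). The gripper opens to 85 mm and grips with 20 to 120 N. Pads are 22 mm wide; open, the fingers measure 114 mm over their backs; the gripper's body (76 mm by 85 mm) begins 54 mm behind the grasp point. The pads swing forward as they close: fully open they stand 13 mm farther back than shut.
Start: joints at [1.218, 0.417, -0.01, 1.614, 0.005, 1.111, -0.053], TCP at [0.192, -0.595, 0.228] pointing down, gripper open.
Joint ranges: [-2.81, 2.81], [-0.39, 2.02], [-1.27, 1.25], [0.06, 2.57], [-1.19, 4.33], [0.19, 2], [-2.82, 2.82]. Speed limits (rad/s): [1.89, 1.89, 2.39, 2.39, 3.01, 3.01, 3.01].

INTERFACE

Orientations are given as [roll, pitch, yaw] about the fixed x, y, z axes, in that order (R = Rz(yaw) Ry(pitch) Rx(roll)).
In Python, from plant import ctrl gives the robot as it stands.
- The arm moves only by the shell command python3 -m crank 'ROWS' [FORCE]. ROWS is JSON, a list of rows, each a list of 7 numbers: the shift along the world's x, y, z in mm, then the turn, a rotation vector about the world's x, y, z in rad, then the closure, from -1 (fully open) to 1 (shut). In form: [[tx, ty, tz, ax, ay, az, gripper], ...]. A call has 1 to 8 rows; each row is the pose to reach, as a shift and turn from the pose commanded when the call began; what a row does not reach only later rows make up. A row lasts 1/12 s, in which the tool goes at most 41.7 mm and 7.16 degrees, less where a joint would pass 70% of its speed; a pose out of reach is approached as far as the arm can. A call with a gripper value outside its range is refused whole. The fingers move at their own pace and stop on an object; FORCE is the grip in N (left out, the last holds). Time passes only in rows, so rows that repeat a pose let the fingers close. It gives the time, the measured TCP pose, the force, the opening and the grip force at its end, in the units of the state.
- ctrl.observe(): the state, without advancing time (a new reading comes with each control period).
- ctrl.camera(name): name is "side" or "top"; returns a dict with "color" (384x512x3 uint8, red, green, blue), "depth" (384x512 float32, m along the optical axis (not along the pixel's ray), 0 where there is no reading), "K" (3x3 intrinsics, pixels), "k1" (the pictures are not rectified: a ray, as slopes to the right and down, at radius r is drawn at 1 + k1 r^2 times it, then the intrinsics apply), "rvec" (rotation vector, rad) and "tvec" (3), from world to camera coordinates, as OpenCV has them. Camera axes: x right, y down, z forward; pixel columns grow to the right and rows downward; lengths in m; the calibration is good to about 2 mm. A picture is of the moment at which its call begins.
- ctrl.finish_job(): hands the job in; it is judged then, once.
The state is a dict: "clock": time; "qpos": joint angles; "dq": joint speeds; "effort": joint torques, N m; "tool_pos": TCP position; "tool_rot": TCP orientation; "ft_force": force on the tool from outside, world axes, zero at the start; "moment": the same for the moment, N m; "opening": finger opening in m; "grip_force": force on a finger pad.
Only numpy, scipy, OpenCV 4.12 (cv2) and the standard library are available. Lean on these libraries where they do the work, as an engineer would, in place of code of your own. Each camera call takes 0.05 s, during which the arm holds its last target. There are 200 camera calls.

## Working session

There is one attempt and no reset: what is moved stays moved. The work goes in short steps, Python scripts to look and compute and a shell command to move; the robot and the scene stay as the last step left them, time stands still between calls to the robot, and variables do not carry over. Pictures are saved under pics/ and viewed, at most 13 in all, crops included, and the job is handed in when it is done.

```bash
mkdir -p pics; ls
cat > h.py <<'E'
import numpy as np, cv2
from plant import ctrl
def shot(name,fn):
    c=ctrl.camera(name); np.savez(fn,**{k:np.asarray(v) for k,v in c.items()})
    cv2.imwrite(f'pics/{fn}.png',cv2.cvtColor(c['color'],cv2.COLOR_RGB2BGR)); return c
def load(fn): return dict(np.load(fn+'.npz'))
def rays(c,px):
    K=c['K'];k=float(c['k1']);D=np.array([k,0,0,0,0])
    n=cv2.undistortPoints(np.array(px,float).reshape(-1,1,2),K,D).reshape(-1,2)
    R=cv2.Rodrigues(c['rvec'])[0]; t=c['tvec'].reshape(3)
    return np.c_[n,np.ones(len(n))],R,t
def at_z(c,px,z):
    d,R,t=rays(c,px); o=-R.T@t; w=d@R
    return o+w*((z-o[2])/w[:,2])[:,None]
def at_depth(c,px):
    d,R,t=rays(c,px); z=np.array([c['depth'][int(round(v)),int(round(u))] for u,v in px])
    return (d*z[:,None]-t)@R
def proj(c,P): return cv2.projectPoints(np.array(P,float).reshape(-1,1,3),c['rvec'],c['tvec'],c['K'],np.array([float(c['k1']),0,0,0,0]))[0].reshape(-1,2)
E
python3 - <<'E'
from h import *
print({k:np.round(v,3) for k,v in ctrl.observe().items()})
a=shot('top','t0');b=shot('side','s0')
np.set_printoptions(suppress=True,precision=3)
for c in(a,b):
    R=cv2.Rodrigues(c['rvec'])[0]; print(-R.T@c['tvec'].reshape(3),R,c['K'],c['k1'])
i=np.vstack([cv2.imread('pics/t0.png')]);cv2.imwrite('pics/t0b.png',cv2.resize(i,(800,600)))
cv2.imwrite('pics/s0b.png',cv2.resize(cv2.imread('pics/s0.png'),(800,600)))
E
```

```text
pics
{'clock': np.float64(0.0), 'qpos': array([ 1.217,  0.418, -0.01 ,  1.614,  0.005,  1.111, -0.053]), 'dq': array([-0.001,  0.001,  0.   , -0.002,  0.001, -0.   ,  0.001]), 'effort': array([ 2.0000e-03, -8.6444e+01,  6.8000e-01, -4.3490e+01,  1.9000e-02,
        7.0000e-03,  0.0000e+00]), 'tool_pos': array([ 0.192, -0.595,  0.228]), 'tool_rot': array([-3.14 ,  0.   ,  0.312]), 'ft_force': array([ 0.11 , -0.072,  0.203]), 'moment': array([-0.031,  0.062, -0.007]), 'grip_force': np.float64(0.0), 'opening': np.float64(0.085)}
[0.16  0.19  1.642] [[-0.337 -0.941 -0.   ]
 [-0.904  0.324 -0.281]
 [ 0.264 -0.094 -0.96 ]] [[437.991   0.    249.935]
 [  0.    437.991 193.053]
 [  0.      0.      1.   ]] -0.11414204968648865
[0.151 0.886 0.722] [[-0.912 -0.41   0.014]
 [-0.215  0.449 -0.867]
 [ 0.349 -0.794 -0.498]] [[381.977   0.    254.663]
 [  0.    381.977 192.232]
 [  0.      0.      1.   ]] 0.021311430363472387
```

View pics/t0b.png

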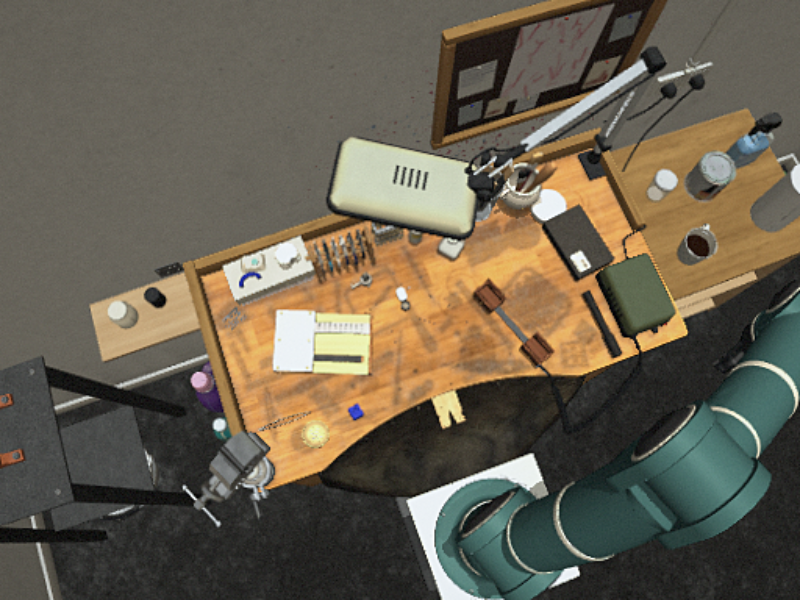

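View pics/s0b.png

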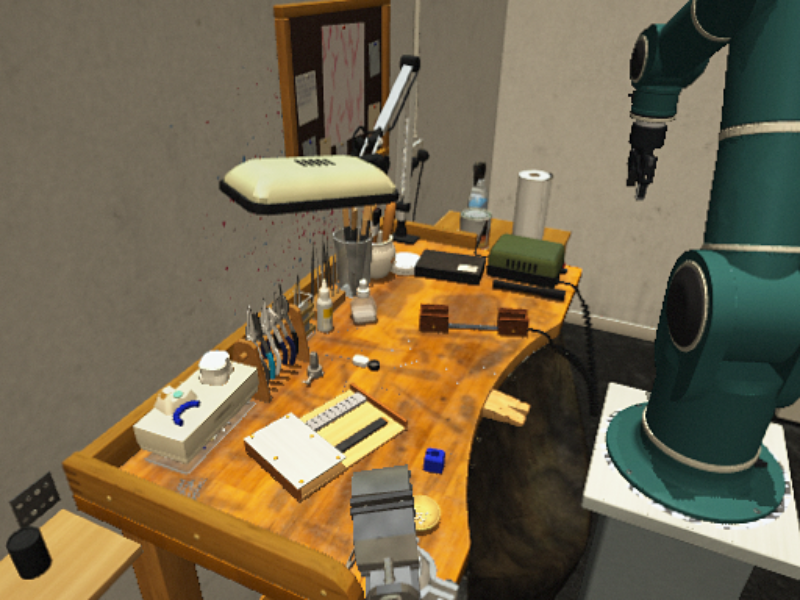

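The store is at about (322,342) in the top view, with the roof to the left and the mouth to the right. The plate lies in the upper lane at (342,326) and the emery stick at (338,358). The rest is at (513,321). I'll enlarge both.

Run:
```python
import cv2,numpy as np
i=cv2.imread('pics/t0.png')
a=cv2.resize(i[190:245,170:245],(800,587),interpolation=cv2.INTER_CUBIC)
b=cv2.resize(i[175:240,295:365],(646,600),interpolation=cv2.INTER_CUBIC)
cv2.imwrite('pics/a.png',a);cv2.imwrite('pics/b.png',b)
from h import *
np.set_printoptions(suppress=True,precision=3)
c=load('t0')
print(at_depth(c,[(180,205),(235,225),(225,210),(315,190),(345,222),(330,208)]))
```

```text
[[ 0.649  0.298  0.033]
 [ 0.512  0.125  0.   ]
 [ 0.577  0.143  0.014]
 [ 0.533 -0.21   0.023]
 [ 0.376 -0.271  0.023]
 [ 0.449 -0.242  0.008]]
```

View pics/a.png

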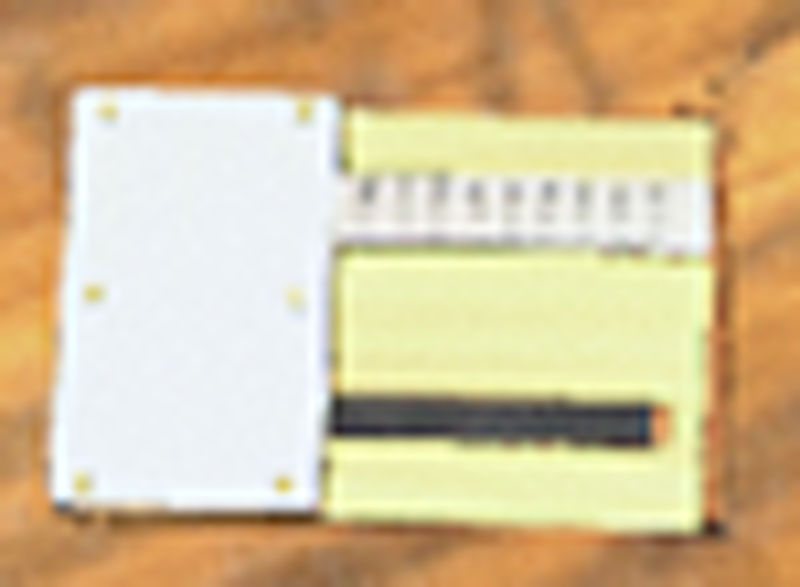

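View pics/b.png

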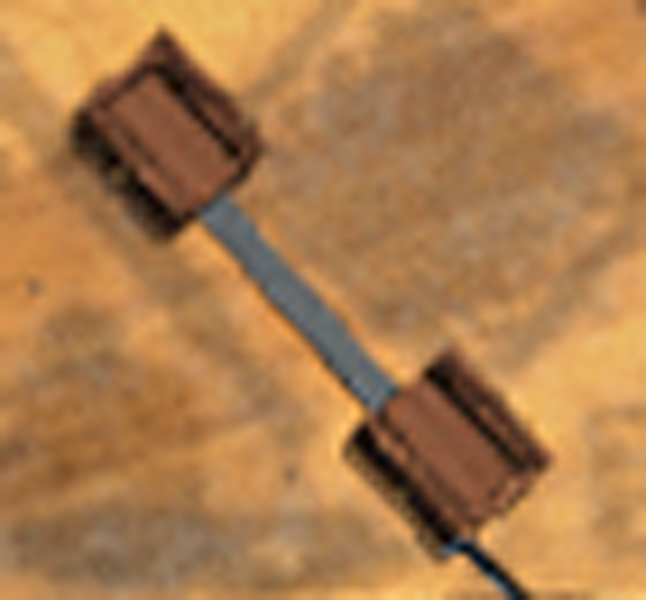

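Run:
```python
from h import *
np.set_printoptions(suppress=True,precision=4)
c=load('t0')
def A(p): return [((x+.5)/10.667-.5+170,(y+.5)/10.667-.5+190) for x,y in p]
def B(p): return [((x+.5)/9.23-.5+295,(y+.5)/9.23-.5+175) for x,y in p]
r=at_z(c,A([(75,88),(337,95),(322,513),(52,500)]),.029)
print('roof',r, np.linalg.norm(np.diff(r,axis=0),axis=1))
f=(r[1]+r[2])/2; b=(r[0]+r[3])/2
ax=(b-f)[:2]; w=(r[1]-r[2])[:2]; print('yaw x',np.arctan2(ax[1],ax[0]),'from width',np.arctan2(w[1],w[0])-np.pi/2,np.arctan2(w[1],w[0])+np.pi/2)
p=at_z(c,A([(347,177),(700,180),(347,245),(700,252)]),.015)
print('plate',p); print('w',np.linalg.norm(p[0]-p[2]),np.linalg.norm(p[1]-p[3]))
m=(p[0]+p[2])/2;n=(p[1]+p[3])/2;d=m-n;print('mid near',n,'yaw',np.arctan2(d[1],d[0]))
l=at_z(c,A([(716,120),(704,530)]),.021);print('lip out',l,np.linalg.norm(l[0]-l[1]))
e=at_z(c,A([(345,418),(660,424)]),.013);print('emery',e)
s=at_z(c,B([(222,208),(382,398)]),.005);print('spine',s,np.linalg.norm(s[0]-s[1]),s.mean(0))
q=at_z(c,B([(163,30),(262,140),(550,462),(448,345)]),.044);print('rest top',q)
fl=at_z(c,B([(205,210),(240,170),(390,405),(432,372)]),.02);print('floor',fl,fl.mean(0))
d=s[0]-s[1];print(np.arctan2(d[1],d[0])); d=q[0]-q[3];print(np.arctan2(d[1],d[0]),np.linalg.norm(d));d=q[1]-q[2];print(np.arctan2(d[1],d[0]),np.linalg.norm(d))
print('lamp',at_depth(c,[(300,147)]),)
```

```text
roof [[0.6816 0.3027 0.029 ]
 [0.6472 0.2144 0.029 ]
 [0.5044 0.2664 0.029 ]
 [0.5406 0.3546 0.029 ]] [0.0947 0.152  0.0954]
yaw x 1.1904434401066732 from width -1.91961840105604 1.2219742525337531
plate [[0.6211 0.2207 0.015 ]
 [0.5771 0.1012 0.015 ]
 [0.5971 0.2285 0.015 ]
 [0.552  0.11   0.015 ]]
w 0.025216172647624345 0.026639632075270356
mid near [0.5646 0.1056 0.015 ] yaw 1.2127090410065866
lip out [[0.5947 0.0888 0.021 ]
 [0.4552 0.142  0.021 ]] 0.14931221815996662
emery [[0.5376 0.2488 0.013 ]
 [0.4979 0.1439 0.013 ]]
spine [[ 0.5054 -0.2174  0.005 ]
 [ 0.4064 -0.2495  0.005 ]] 0.10407579692470997 [ 0.4559 -0.2334  0.005 ]
rest top [[ 0.577  -0.2136  0.044 ]
 [ 0.5187 -0.2344  0.044 ]
 [ 0.3525 -0.2935  0.044 ]
 [ 0.4118 -0.2732  0.044 ]]
floor [[ 0.5039 -0.2066  0.02  ]
 [ 0.515  -0.227   0.02  ]
 [ 0.4003 -0.2474  0.02  ]
 [ 0.4073 -0.2694  0.02  ]] [ 0.4566 -0.2376  0.02  ]
0.31353763634452686
0.34617783667693286 0.17561520655615043
0.34143019670634883 0.17637504632442091
lamp [[ 0.6133 -0.144   0.3287]]
```

Run:
```python
from h import *
np.set_printoptions(suppress=True,precision=3)
c=load('t0');s=1/1.5625
f=lambda l:[(x*s,y*s) for x,y in l]
print(ctrl.tip_extent)
print('lamp',at_depth(c,f([(340,210),(400,220),(460,230),(468,225)])))
print('loupe,clamp,wax',at_z(c,f([(402,291),(405,305),(362,281),(355,411)]),.01))
print('edge',at_z(c,f([(380,408),(400,400),(430,390),(460,384),(500,378),(560,375)]),0))
# collision-ish: lamp depth points below .45 map
u,v=np.meshgrid(np.arange(205,310,2),np.arange(85,155,2))
P=at_depth(c,list(zip(u.ravel(),v.ravel())))
P=P[(P[:,2]>.3)&(P[:,2]<.45)]
for y in np.arange(-.25,.3,.05):
    q=P[abs(P[:,1]-y)<.025]
    if len(q):print(round(y,2),q[:,0].min())
P2=[[.567-.118*.353+.02,.223,0]]
```

```text
0.025
lamp [[ 0.732  0.095  0.358]
 [ 0.673 -0.014  0.351]
 [ 0.614 -0.123  0.344]
 [ 0.622 -0.145  0.334]]
loupe,clamp,wax [[ 0.626 -0.007  0.01 ]
 [ 0.589 -0.002  0.01 ]
 [ 0.685  0.079  0.01 ]
 [ 0.383  0.201  0.01 ]]
edge [[ 0.371  0.142  0.   ]
 [ 0.373  0.09   0.   ]
 [ 0.371  0.014  0.   ]
 [ 0.36  -0.06   0.   ]
 [ 0.341 -0.157  0.   ]
 [ 0.297 -0.298  0.   ]]
-0.2 0.647916820175066
-0.15 0.6016667480065104
-0.1 0.6027449556634145
-0.05 0.631160845349136
-0.0 0.6550734299988706
0.05 0.6835196572050587
0.1 0.7169688807336325
```

```bash
r='[136,267,10,0,0,0.45,-1]'; python3 -m crank "[[136,267,10,0,0,0.45,-1],[136,267,10,0,0,0.45,-1],[136,267,10,0,0,0.45,-1],[136,267,10,0,0,0.45,-1],[136,267,10,0,0,0.45,-1],[136,267,10,0,0,0.45,-1],[136,267,10,0,0,0.45,-1],[136,267,10,0,0,0.45,-1]]" 80
python3 -m crank "[[136,267,10,0,0,0.45,-1],[136,267,10,0,0,0.45,-1],[136,267,10,0,0,0.45,-1],[136,267,10,0,0,0.45,-1],[136,267,10,0,0,0.45,-1],[136,267,10,0,0,0.45,-1],[136,267,10,0,0,0.45,-1],[136,267,10,0,0,0.45,-1]]"
```

```text
clock: 0.77
tool_pos: [0.3304, -0.3224, 0.2384]
tool_rot: [-3.141, -0.001, 0.768]
ft_force: [1.0, 0.5, 0.3]
opening: 0.0856
grip_force: 0.0
clock: 1.43
tool_pos: [0.4657, -0.0549, 0.2486]
tool_rot: [3.141, -0.002, 1.218]
ft_force: [-0.3, 0.9, -0.8]
opening: 0.0857
grip_force: 0.0
```

Next, move over the plate and down to a close hover.

```bash
python3 -m crank "[[136,260,-60,0,0,0,-0.3],[136,260,-60,0,0,0,-0.3],[136,260,-60,0,0,0,-0.3],[136,260,-60,0,0,0,-0.3],[136,260,-60,0,0,0,-0.3],[136,260,-60,0,0,0,-0.3],[136,260,-60,0,0,0,-0.3],[136,260,-60,0,0,0,-0.3]]"
python3 -m crank "[[0,0,-118,0,0,-0.008,-0.3],[0,0,-118,0,0,-0.008,-0.3],[0,0,-118,0,0,-0.008,-0.3],[0,0,-118,0,0,-0.008,-0.3],[0,0,-118,0,0,-0.008,-0.3]]"
python3 - <<'E'
from h import *
c=shot('side','s1');d=shot('top','t1')
i=cv2.imread('pics/s1.png');p=proj(c,[[.6,.2,.03]])[0].astype(int);print(p)
x0,y0=p[0]-60,p[1]-50
a=cv2.resize(i[y0:y0+75,x0:x0+100],(800,600),interpolation=cv2.INTER_CUBIC);cv2.imwrite('pics/s1c.png',a);print(x0,y0)
E
```

```text
clock: 2.1
tool_pos: [0.5998, 0.2054, 0.1861]
tool_rot: [-3.138, -0.002, 1.217]
ft_force: [-0.2, 0.2, 0.1]
opening: 0.0558
grip_force: 0.0
clock: 2.52
tool_pos: [0.5989, 0.199, 0.0695]
tool_rot: [-3.139, 0.002, 1.204]
ft_force: [-0.2, 0.5, 0.9]
opening: 0.0554
grip_force: 0.0
[204 263]
144 213
```

View pics/s1c.png

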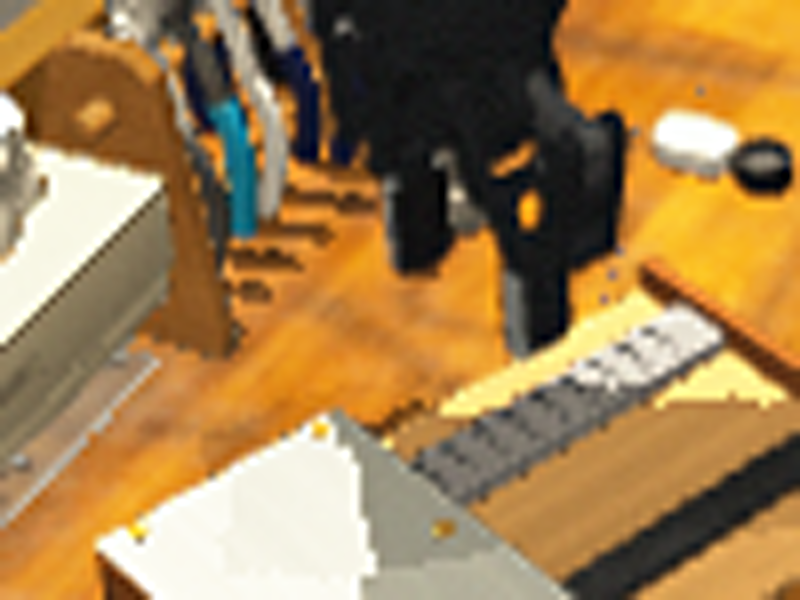

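Run:
```python
from h import *
np.set_printoptions(suppress=True,precision=4)
c=load('s1')
f=lambda l:[((x+.5)/8-.5+144,(y+.5)/8-.5+213) for x,y in l]
p=at_z(c,f([(672,304),(732,336),(412,460),(455,492)]),.015);print(p)
print((p[0]+p[1])/2,(p[2]+p[3])/2)
d=(p[2]+p[3]-p[0]-p[1]);print(np.arctan2(d[1],d[0]))
print('tips side', at_z(c,f([(410,272),(525,353)]),.052))
o=ctrl.observe();print(o['tool_pos'],o['tool_rot'])
# signed lateral offset of TCP from plate axis, both cameras
u=np.array([np.cos(1.21),np.sin(1.21)]);n=np.array([-u[1],u[0]])
for m in([.5646,.1056],((p[0]+p[1])/2)[:2],((p[2]+p[3])/2)[:2]): print((o['tool_pos'][:2]-m)@n,(o['tool_pos'][:2]-m)@u)
```

```text
[[0.5773 0.106  0.015 ]
 [0.5492 0.113  0.015 ]
 [0.6182 0.2184 0.015 ]
 [0.5966 0.2259 0.015 ]]
[0.5632 0.1095 0.015 ] [0.6074 0.2221 0.015 ]
1.1971105295851476
tips side [[0.6464 0.17   0.052 ]
 [0.5877 0.1913 0.052 ]]
[0.6008 0.1997 0.0725] [ 3.1399 -0.0017  1.2038]
-0.000641967844445839 0.1008452347175303
-0.003295281797232512 0.09770695276892215
-0.001735453412983765 -0.023302053078668138
```

```bash
python3 -m crank "[[0,4,-20,0,0,0,-0.3],[0,4,-30,0,0,0,-0.3],[0,4,-37,0,0,0,-0.3],[0,4,-38,0,0,0,-0.3],[0,4,-38,0,0,0,-0.3]]"
python3 -m crank "[[0,0,0,0,0,0,1],[0,0,0,0,0,0,1],[0,0,0,0,0,0,1],[0,0,0,0,0,0,1],[0,0,0,0,0,0,1],[0,0,0,0,0,0,1]]" 80
```

```text
clock: 3.03
tool_pos: [0.6, 0.203, 0.0327]
tool_rot: [3.141, -0.0, 1.204]
ft_force: [0.8, 0.6, 0.7]
opening: 0.0556
grip_force: 0.0
clock: 3.53
tool_pos: [0.5998, 0.2032, 0.0323]
tool_rot: [-3.142, -0.0, 1.204]
ft_force: [0.3, -0.7, -1.0]
opening: 0.0002
grip_force: 0.0
```

Run:
```python
from h import *
c=shot('side','s2')
i=cv2.imread('pics/s2.png')
a=cv2.resize(i[213:288,144:244],(800,600),interpolation=cv2.INTER_CUBIC);cv2.imwrite('pics/s2c.png',a)
```

```text
(no output)
```

View pics/s2c.png

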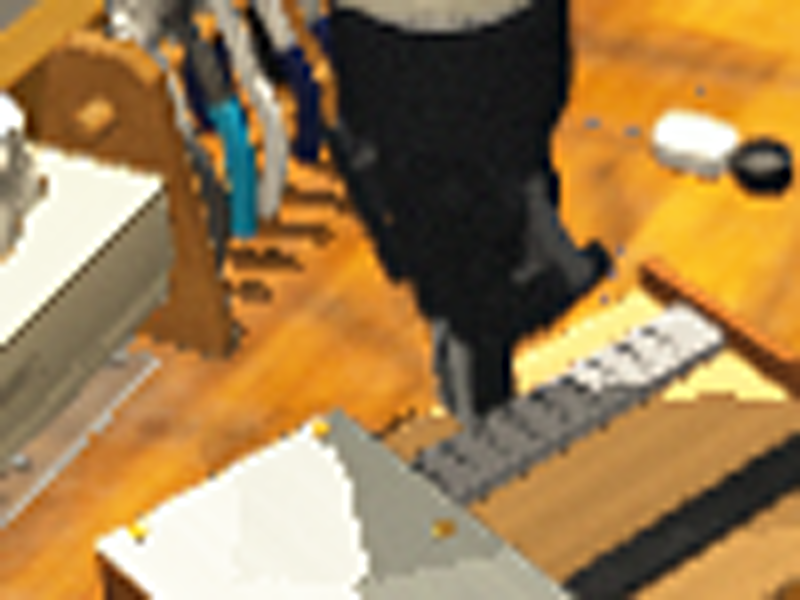

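Run:
```python
from h import *
c=load('s2')
P=[[.5998,.2032,z] for z in(.0073,.012,.018,.025,.0323,.08,.12)]
print((proj(c,P)-[144,213]+.5)*8-.5)
c=load('t0');print((proj(c,P[:3])-[170,190]+.5)*10.667)
# top depth now
d=load('s2');f=lambda l:[((x+.5)/8-.5+144,(y+.5)/8-.5+213) for x,y in l]
np.set_printoptions(suppress=True,precision=4)
print(at_depth(d,f([(470,405),(460,350),(490,380),(480,440),(520,420),(640,350),(450,250),(450,480)])))
```

```text
[[482.77382433 465.42959132]
 [482.0712275  454.95186134]
 [481.16950176 441.50942679]
 [480.11063075 425.73135018]
 [478.99842887 409.1667257 ]
 [471.5245233  298.06915739]
 [464.96646545 200.8927294 ]]
[[413.85066869 220.78884175]
 [412.65161559 217.61612768]
 [411.11159517 213.54096795]]
[[0.5965 0.2134 0.0432]
 [0.5964 0.2173 0.0697]
 [0.5886 0.2124 0.056 ]
 [0.6031 0.1989 0.0141]
 [0.5958 0.1842 0.0142]
 [0.5765 0.1322 0.0133]
 [0.591  0.227  0.1194]
 [0.6016 0.221  0.0145]]
```

Run:
```python
from h import *
np.set_printoptions(suppress=True,precision=4)
for n,u,v in(('s2',202,range(254,270)),('s2',206,range(254,268)),('s1',209,range(246,262,1))):
    c=load(n); P=at_depth(c,[(u,x) for x in v]); print(n,u); print(np.c_[list(v),P,c['color'][list(v),u]])
```

```text
s2 202
[[254.       0.5908   0.2206   0.0817  19.      21.      23.    ]
 [255.       0.5905   0.2213   0.079   26.      26.      27.    ]
 [256.       0.5965   0.2126   0.0672  52.      52.      49.    ]
 [257.       0.5951   0.215    0.0661  71.      71.      63.    ]
 [258.       0.5978   0.2112   0.0589  72.      70.      65.    ]
 [259.       0.5961   0.2142   0.0583  69.      68.      62.    ]
 [260.       0.5971   0.213    0.0537  71.      69.      66.    ]
 [261.       0.5968   0.2137   0.0508  75.      75.      67.    ]
 [262.       0.5965   0.2146   0.0482  91.      88.      82.    ]
 [263.       0.5974   0.2135   0.0436  95.      91.      85.    ]
 [264.       0.5975   0.2137   0.0402 112.     109.     101.    ]
 [265.       0.5973   0.2144   0.0374 113.     108.     100.    ]
 [266.       0.597    0.2152   0.0346 121.     114.     103.    ]
 [267.       0.6072   0.2002   0.0156 126.     123.     111.    ]
 [268.       0.6072   0.2004   0.0122 130.     123.     115.    ]
 [269.       0.6025   0.2078   0.0162 121.     116.     107.    ]]
s2 206
[[254.       0.5727   0.2295 
[... 1259 characters left out ...]
11   0.0996  71.      69.      65.    ]
 [252.       0.5706   0.2181   0.0934  70.      72.      65.    ]
 [253.       0.5696   0.2199   0.0918  69.      69.      63.    ]
 [254.       0.5704   0.219    0.0876  74.      73.      66.    ]
 [255.       0.5693   0.221    0.0861  90.      92.      85.    ]
 [256.       0.5693   0.2213   0.0831 108.     107.     100.    ]
 [257.       0.5685   0.2228   0.0812 131.     122.     102.    ]
 [258.       0.6159   0.1479   0.0051 236.     203.     128.    ]
 [259.       0.6139   0.1514   0.0047 255.     237.     140.    ]
 [260.       0.6115   0.1555   0.005  255.     234.     133.    ]
 [261.       0.6087   0.1602   0.0059 255.     231.     132.    ]]
```

Run:
```python
from h import *
np.set_printoptions(suppress=True,precision=4)
c=load('s1');f=lambda l:[((x+.5)/8-.5+144,(y+.5)/8-.5+213) for x,y in l]
u=np.array([np.cos(1.21),np.sin(1.21)]);n=np.array([-u[1],u[0]]);m=np.array([.564,.1075])
for z in(.045,.08):
    p=at_z(c,f([(390,270),(440,268),(510,352),(566,340)]),z);q=p.mean(0)
    print(z,p,q,(q[:2]-m)@n,(q[:2]-m)@u, np.linalg.norm(p[0]-p[2]))
P=np.array([.592,.2045]);print((P-m)@n,(P-m)@u)
s=load('s0');o=np.array([.192,-.595,.228]);print(proj(s,[o,o-[0,0,.025],o+[0,0,.02]])*1.5625)
```

```text
0.045 [[0.6586 0.1646 0.045 ]
 [0.6432 0.1561 0.045 ]
 [0.5972 0.1857 0.045 ]
 [0.583  0.172  0.045 ]] [0.6205 0.1696 0.045 ] -0.030969700303459375 0.07803796538487251 0.06496874946749122
0.08 [[0.6324 0.2019 0.08  ]
 [0.6177 0.1938 0.08  ]
 [0.5741 0.2219 0.08  ]
 [0.5607 0.2089 0.08  ]] [0.5962 0.2066 0.08  ] 0.004852280102783815 0.1041121619371928 0.061607719512804894
0.008045633874780215 0.10063929538481968
[[632.571  197.7596]
 [630.3713 207.6284]
 [634.361  189.737 ]]
```

```bash
python3 -m crank "[[0,0,0,0,0,0,-0.1],[0,0,0,0,0,0,-0.1],[0,0,0,0,0,0,-0.1],[0,0,0,0,0,0,-0.1]]"
python3 -m crank "[[0,0,-6,0,0,0,-0.1],[0,0,-12,0,0,0,-0.1],[0,0,-17,0,0,0,-0.1],[0,0,-20,0,0,0,-0.1],[0,0,-23,0,0,0,-0.1],[0,0,-23,0,0,0,-0.1]]"
python3 - <<'E'
from h import *
np.set_printoptions(suppress=True,precision=4)
c=shot('side','s3')
for u in range(196,216,2):
    v=list(range(255,275)); P=at_depth(c,[(u,x) for x in v]); col=c['color'][v,u].max(1)
    print(u,[(a,round(b*1000),round(y*1000)) for a,b,y in zip(v,P[:,2],P[:,1])][2::2])
E
```

```text
clock: 3.92
tool_pos: [0.5997, 0.2031, 0.0321]
tool_rot: [-3.141, 0.0, 1.204]
ft_force: [-0.2, 0.1, 0.1]
opening: 0.0467
grip_force: 0.0
clock: 4.42
tool_pos: [0.5994, 0.2031, 0.0084]
tool_rot: [-3.141, 0.001, 1.204]
ft_force: [-0.6, 0.2, 0.7]
opening: 0.0471
grip_force: 0.0
196 [(257, 48, 203), (259, 40, 202), (261, 34, 204), (263, 24, 201), (265, 21, 205), (267, 5, 197), (269, 4, 203), (271, 12, 218), (273, 28, 240)]
198 [(257, 44, 197), (259, 36, 197), (261, 29, 196), (263, 20, 195), (265, 16, 198), (267, 5, 195), (269, 14, 211), (271, 16, 219), (273, 15, 225)]
200 [(257, 40, 190), (259, 32, 189), (261, 24, 189), (263, 21, 193), (265, 3, 183), (267, 14, 201), (269, 13, 207), (271, 12, 213), (273, 14, 222)]
202 [(257, 79, 228), (259, -1, 154), (261, -2, 161), (263, 3, 173), (265, 3, 181), (267, 722, 886), (269, 13, 205), (271, 722, 886), (273, 13, 219)]
204 [(257, 86, 233), (259, 69, 223), (261, 4, 164), (263, 3, 171), (265, 15, 190), (267, 15, 198), (269, 10, 199), (271, 13, 210), (273, 12, 215)]
206 [(257, 81, 226), (259, 79, 231), (261, 69, 227), (263, 62, 227), (265, 56, 228), (267, 44, 224), (269, 39, 225), (271, 32, 225), (273, 25, 226)]
208 [(257, 76, 219), (259, 6, 154), (261, 70, 226), (263, 63, 226), (265, 58, 228), (267, 44, 221), (269, 39, 223), (271, 31, 223), (273, 26, 224)]
210 [(257, 66, 206), (259, 6, 152), (261, 79, 233), (263, 74, 235), (265, 65, 233), (267, 47, 222), (269, 43, 225), (271, 36, 225), (273, 29, 224)]
212 [(257, 99, 238), (259, 92, 238), (261, 86, 239), (263, 78, 237), (265, 70, 236), (267, 65, 237), (269, 36, 216), (271, 30, 217), (273, 25, 219)]
214 [(257, 101, 238), (259, 94, 238), (261, 87, 237), (263, 77, 234), (265, 67, 231), (267, 13, 183), (269, 5, 183), (271, 3, 189), (273, 4, 196)]
```

```bash
python3 -m crank "[[0,0,-3,0,0,0,-0.1],[0,0,-5,0,0,0,-0.1],[0,0,-5,0,0,0,-0.1]]"
python3 -m crank "[[0,0,0,0,0,0,1],[0,0,0,0,0,0,1],[0,0,0,0,0,0,1],[0,0,0,0,0,0,1],[0,0,0,0,0,0,1]]" 80
```

```text
clock: 4.72
tool_pos: [0.5996, 0.2031, 0.0038]
tool_rot: [-3.141, 0.0, 1.204]
ft_force: [-0.5, -0.8, -0.5]
opening: 0.0469
grip_force: 0.0
clock: 5.13
tool_pos: [0.6001, 0.2031, 0.0047]
tool_rot: [3.141, -0.0, 1.204]
ft_force: [-1.1, -2.3, 6.4]
opening: 0.0236
grip_force: 78.9
```

```bash
python3 -m crank "[[0.2,0.4,2.8,-0.02,0.0077,0,1],[0.4,0.8,5.4,-0.04,0.0153,0,1],[0.5,1.1,8.0,-0.06,0.023,0,1],[0.5,1.4,10.4,-0.0807,0.0307,0,1],[0.5,1.4,10.4,-0.0807,0.0307,0,1],[0.5,1.4,10.4,-0.0807,0.0307,0,1]]" 100
python3 - <<'E'
from h import *
c=shot('side','s4')
i=cv2.imread('pics/s4.png')
a=cv2.resize(i[213:288,144:244],(800,600),interpolation=cv2.INTER_CUBIC);cv2.imwrite('pics/s4c.png',a)
E
```

```text
clock: 5.63
tool_pos: [0.6001, 0.2049, 0.0144]
tool_rot: [3.141, 0.086, 1.204]
ft_force: [-0.2, 0.5, -3.4]
opening: 0.0226
grip_force: 98.4
```

View pics/s4c.png

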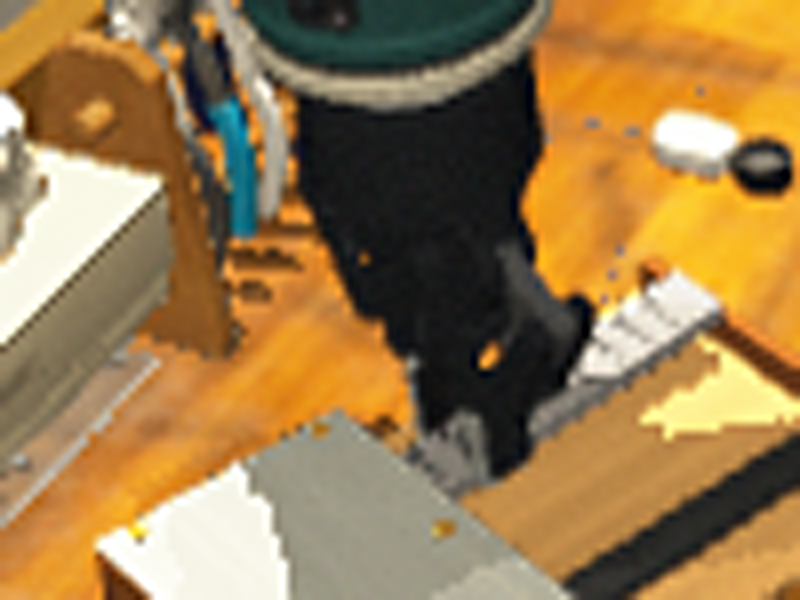

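```bash
python3 -m crank "[[-1.8,-4.7,0.4,0,0,0,1],[-3.6,-9.3,0.9,0,0,0,1],[-5.3,-14,1.3,0,0,0,1],[-7.1,-18.7,1.7,0,0,0,1]]"
python3 - <<'E'
from h import *
np.set_printoptions(suppress=True,precision=4)
c=shot('side','s5')
f=lambda l:[((x+.5)/8-.5+144,(y+.5)/8-.5+213) for x,y in l]
print(at_depth(c,f([(700,300),(680,300),(640,340),(720,290),(600,350)])))
print(ctrl.observe()['ft_force'])
E
```

```text
clock: 6.02
tool_pos: [0.5929, 0.1847, 0.0162]
tool_rot: [3.141, 0.087, 1.203]
ft_force: [-0.1, -0.2, -3.6]
opening: 0.0225
grip_force: 98.4
[[0.5594 0.1178 0.0314]
 [0.5648 0.1228 0.0332]
 [0.5675 0.1479 0.0326]
 [0.5543 0.1118 0.0333]
 [0.5528 0.2008 0.0726]]
[ 1.3048 -1.5422 -3.0822]
```

```bash
python3 -m crank "[[-4.5,-11.7,1.1,0,0,0,1],[-8.9,-23.4,2.2,0,0,0,1],[-13.4,-35,3.2,0,0,0,1],[-17.8,-46.7,4.3,0,0,0,1],[-22.3,-58.4,5.4,0,0,0,1],[-26.7,-70.1,6.5,0,0,0,1],[-31.2,-81.7,7.5,0,0,0,1],[-35.6,-93.4,8.7,0,0,0,1]]"
```

```text
clock: 6.73
tool_pos: [0.557, 0.0912, 0.0251]
tool_rot: [3.141, 0.086, 1.204]
ft_force: [0.5, 0.3, -2.7]
opening: 0.0222
grip_force: 98.5
```

```bash
python3 -m crank "[[-6.2,-16.4,1.5,0,0,0,1],[-12.5,-32.7,3,0,0,0,1],[-18.7,-49,4.5,0,0,0,1],[-25,-65.5,6,0,0,0,1],[-31.2,-82,7.5,0,0,0,1],[-37.5,-98,9,0,0,0,1],[-43.7,-114.6,10.5,0,0,0,1],[-50,-131,12,0,0,0,1]]"
python3 -m crank "[[0,0,0,0.0403,-0.0153,0,1],[0,0,0,0.0807,-0.0307,0,1],[0,0,-10,0.0807,-0.0307,0,1],[0,0,-20,0.0807,-0.0307,0,1],[0,0,-27,0.0807,-0.0307,0,1],[0,0,-30,0.0807,-0.0307,0,1],[0,0,-30,0.0807,-0.0307,0,1]]"
python3 - <<'E'
from h import *
np.set_printoptions(suppress=True,precision=4)
c=shot('side','s6');d=shot('top','t6')
a=cv2.imread('pics/s6.png');x=proj(c,[[.5,-.04,.01]])[0].astype(int);y=proj(d,[[.5,-.04,.01]])[0].astype(int)
ox,oy=x-[50,45];tx,ty=y-[50,45]
A=a[oy:oy+75,ox:ox+100];B=cv2.imread('pics/t6.png')[ty:ty+75,tx:tx+100]
cv2.imwrite('pics/m6.png',cv2.resize(np.hstack([A,B]),(800,300),interpolation=cv2.INTER_CUBIC));print(ox,oy,tx,ty)
E
```

```text
clock: 7.4
tool_pos: [0.5069, -0.0398, 0.0372]
tool_rot: [3.141, 0.086, 1.204]
ft_force: [0.3, -0.1, -3.0]
opening: 0.0224
grip_force: 98.5
clock: 7.98
tool_pos: [0.507, -0.0377, 0.0058]
tool_rot: [-3.14, 0.001, 1.205]
ft_force: [-0.1, 1.0, -2.7]
opening: 0.0223
grip_force: 98.5
220 187 226 168
```

View pics/m6.png

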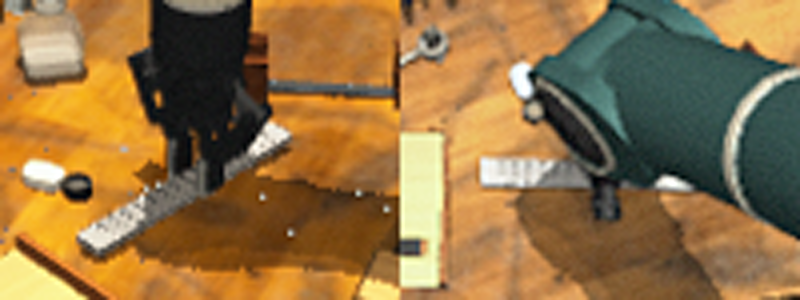

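The plate is out of the store and held level just above bare bench: it spans roughly (85,240) to (285,135) in the left half, clear of the loupe and the lip. I'll lower it until it touches.

```bash
python3 -m crank "[[0,0,-2,0,0,0,1],[0,0,-4,0,0,0,1],[0,0,-6,0,0,0,1],[0,0,-6,0,0,0,1]]"
```

```text
clock: 8.42
tool_pos: [0.5074, -0.0386, 0.0007]
tool_rot: [-3.141, 0.0, 1.204]
ft_force: [-0.1, 0.7, -3.2]
opening: 0.0222
grip_force: 98.5
```

```bash
python3 -m crank "[[0,0,-0.5,0,0,0,1],[0,0,-0.7,0,0,0,1],[0,0,-0.7,0,0,0,1]]"
```

```text
clock: 8.67
tool_pos: [0.5076, -0.0386, 0.0003]
tool_rot: [3.142, 0.0, 1.204]
ft_force: [-0.4, -1.6, -3.6]
opening: 0.0227
grip_force: 98.5
```

```bash
python3 -m crank "[[0,0,-0.8,0,0,0,1],[0,0,-1.5,0,0,0,1],[0,0,-1.5,0,0,0,1]]"; python3 -m crank "[[0,0,-0.6,0,0,0,1],[0,0,-1,0,0,0,1],[0,0,-1,0,0,0,1]]"
```

```text
clock: 8.92
tool_pos: [0.5076, -0.0386, -0.0011]
tool_rot: [3.141, 0.0, 1.204]
ft_force: [-0.7, -1.2, 0.9]
opening: 0.0225
grip_force: 99.0
clock: 9.17
tool_pos: [0.5077, -0.0386, -0.0012]
tool_rot: [3.141, 0.001, 1.204]
ft_force: [-10.3, -0.8, 27.4]
opening: 0.0226
grip_force: 102.3
```

```bash
python3 -m crank "[[0,0,0.9,0,0,0,1],[0,0,0.9,0,0,0,0],[0,0,0.9,0,0,0,-0.2],[0,0,0.9,0,0,0,-0.2],[0,0,0.9,0,0,0,-0.2],[0,0,0.9,0,0,0,-0.2]]"
python3 -m crank "[[0,0,30,0,0,0,-0.2],[-30,0,60,0,0,0,-0.2],[-70,0,90,0,0,0,-0.2],[-110,0,120,0,0,0,-0.2],[-120,0,140,0,0,0,-0.2],[-120,0,140,0,0,0,-0.2]]"
python3 - <<'E'
from h import *
np.set_printoptions(suppress=True,precision=4)
c=shot('side','s7');d=shot('top','t7')
x=proj(c,[[.5,-.04,.01]])[0].astype(int);r=proj(c,[[.457,-.234,.02]])[0].astype(int)
y=proj(d,[[.5,-.04,.01]])[0].astype(int);print(x,r,y)
I=cv2.imread('pics/s7.png');J=cv2.imread('pics/t7.png')
cut=lambda i,p:i[p[1]-37:p[1]+38,p[0]-50:p[0]+50]
M=np.vstack([np.hstack([cut(I,x),cut(I,r)]),np.hstack([cut(J,y),cut(J,proj(d,[[.457,-.234,.02]])[0].astype(int))])])
cv2.imwrite('pics/m7.png',cv2.resize(M,(800,600),interpolation=cv2.INTER_CUBIC))
E
```

```text
clock: 9.67
tool_pos: [0.5076, -0.0385, -0.0014]
tool_rot: [-3.141, -0.0, 1.204]
ft_force: [-0.6, -0.6, 0.4]
opening: 0.0513
grip_force: 0.0
clock: 10.17
tool_pos: [0.3857, -0.0391, 0.1429]
tool_rot: [3.135, 0.003, 1.204]
ft_force: [2.4, 0.4, 0.8]
opening: 0.0516
grip_force: 0.0
[270 232] [302 203] [276 213]
```

View pics/m7.png

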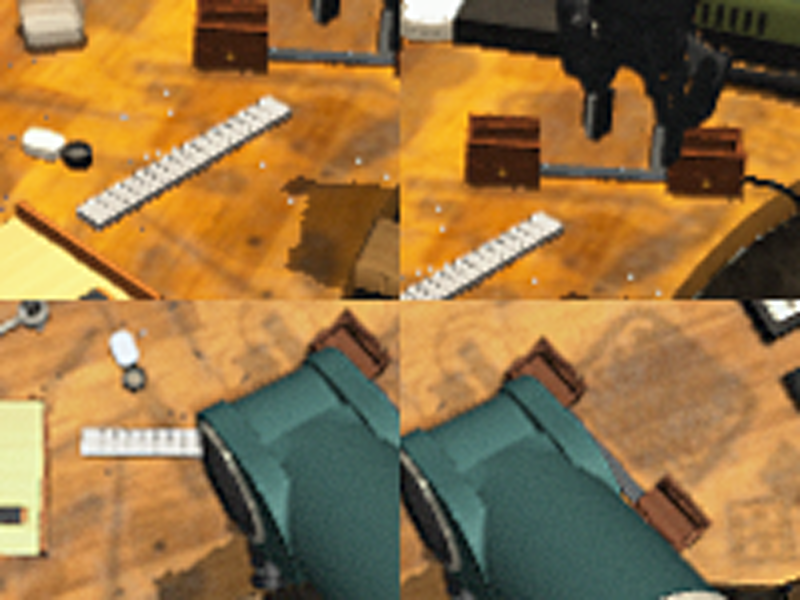

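Run:
```python
from h import *
np.set_printoptions(suppress=True,precision=4)
c=load('s7');d=load('t7')
S=lambda l,o:[((x+.5)/4-.5+o[0],(y+.5)/4-.5+o[1]) for x,y in l]
o1=(220,195)
p=at_z(c,S([(78,211),(101,224),(270,97),(292,112)],o1),.009);print(p,p.mean(0))
v=(p[0]+p[1]-p[2]-p[3]);yw=np.arctan2(v[1],v[0]);print('len',np.linalg.norm(v)/2,'yaw',yw)
u=np.array([np.cos(yw),np.sin(yw)]);n=np.array([-u[1],u[0]]);t=np.array([.5077,-.0386])-p.mean(0)[:2];print('TCP-cam: along',t@u,'lat',t@n)
o2=(252,166)
R=lambda l:[((x-400+.5)/4-.5+o2[0],(y+.5)/4-.5+o2[1]) for x,y in l]
q=at_z(c,R([(468,146),(540,152),(668,161),(745,165)]),.044);print('front top',q)
w=q[0]-q[3];print(np.linalg.norm(w),np.arctan2(w[1],w[0]))
b=at_z(c,R([(468,180),(540,188),(668,194),(745,194)]),0);print('front bot',b)
s=at_z(c,R([(540,172),(666,172)]),.005);print('spine',s)
# top: far end of plate
y=(276,213);T=[((x+.5)/4-.5+y[0]-50,(yy-300+.5)/4-.5+y[1]-37) for x,yy in[(82,428),(82,456),(200,430),(200,457)]]
z=at_z(d,T,.009);print('top plate',z,(z[0]+z[1])/2,(z[2]+z[3])/2)
m=((z[0]+z[1])/2)[:2]; u=np.array([np.cos(1.206),np.sin(1.206)]);n=np.array([-u[1],u[0]])
t=np.array([.5077,-.0386])-m;print(t@u,t@n); m=((z[2]+z[3])/2)[:2];print((np.array([.5077,-.0386])-m)@n)
```

```text
[[ 0.5567  0.0713  0.009 ]
 [ 0.5345  0.0779  0.009 ]
 [ 0.479  -0.1345  0.009 ]
 [ 0.455  -0.1214  0.009 ]] [ 0.5063 -0.0267  0.009 ]
len 0.21721827195596555 yaw 1.2006881194792411
TCP-cam: along -0.010600216047847565 lat -0.0056007849349434405
front top [[ 0.5552 -0.1539  0.044 ]
 [ 0.4963 -0.1712  0.044 ]
 [ 0.3938 -0.204   0.044 ]
 [ 0.3335 -0.2258  0.044 ]]
0.23304725713961233 0.31345100795580505
front bot [[ 0.5596 -0.1684  0.    ]
 [ 0.4981 -0.1834  0.    ]
 [ 0.3946 -0.2221  0.    ]
 [ 0.3341 -0.2509  0.    ]]
spine [[ 0.5046 -0.2004  0.005 ]
 [ 0.4043 -0.2481  0.005 ]]
top plate [[ 0.5599  0.0628  0.009 ]
 [ 0.5339  0.0721  0.009 ]
 [ 0.5197 -0.0434  0.009 ]
 [ 0.4948 -0.034   0.009 ]] [0.5469 0.0674 0.009 ] [ 0.5072 -0.0387  0.009 ]
-0.11302825680039559 -0.0012108657372914245
-0.0003864039769041171
```

```bash
cat > fit.py <<'E'
from h import *
from scipy.optimize import least_squares
np.set_printoptions(suppress=True,precision=4)
c=load('t0')
obs=np.array([(163,30),(262,140),(550,462),(448,345),(222,208),(382,398),(205,210),(240,170),(390,405),(432,372)],float)
L=np.array([(120,-23.5,44),(56,-23.5,44),(-120,-23.5,44),(-56,-23.5,44),(56,0,5),(-56,0,5),(56,15.5,20),(56,-15.5,20),(-56,15.5,20),(-56,-15.5,20)])/1000
def W(s,L):
    a=s[2];return np.c_[s[0]+np.cos(a)*L[:,0]-np.sin(a)*L[:,1],s[1]+np.sin(a)*L[:,0]+np.cos(a)*L[:,1],L[:,2]]
def P(s,L): return (proj(c,W(s,L))-[295,175]+.5)*9.23-.5
r=least_squares(lambda s:((P(s,L)-obs)/9.23).ravel(),[.457,-.234,.34],loss='soft_l1',x_scale=[.01,.01,.05])
print(r.x);print(P(r.x,L)-obs)
i=cv2.imread('pics/b.png');s=r.x
def poly(l,col): cv2.polylines(i,[P(s,np.array(l)/1000).round().astype(int)],True,col,1)
for g in(1,-1):
    poly([(g*56,23.5,44),(g*120,23.5,44),(g*120,-23.5,44),(g*56,-23.5,44)],(255,255,0))
    poly([(g*56,15.5,20),(g*114,15.5,20),(g*114,-15.5,20),(g*56,-15.5,20)],(0,255,0))
    poly([(g*56,23.5,0),(g*120,23.5,0),(g*120,-23.5,0),(g*56,-23.5,0)],(255,0,255))
poly([(-56,8,5),(56,8,5),(56,-8,5),(-56,-8,5)],(0,0,255))
cv2.imwrite('pics/bf.png',i)
E
python3 fit.py
```

```text
[ 0.4567 -0.2337  0.3483]
[[  2.2547  -2.0948]
 [  6.2522   1.0086]
 [  7.8789  -1.5394]
 [  3.5516  -2.0617]
 [ -9.4954  -6.3844]
 [  9.581    2.3954]
 [-14.5899   4.5975]
 [  5.0523  -0.8685]
 [-18.8924  10.6299]
 [ -6.2743  -3.1621]]
```

View pics/bf.png

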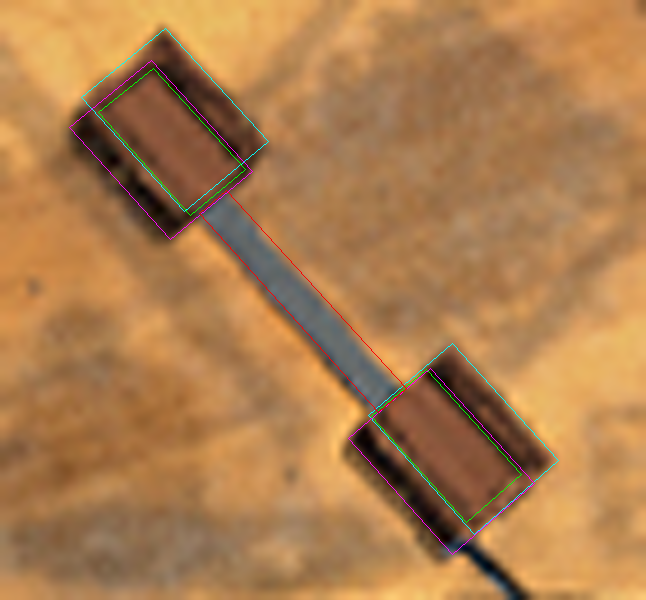

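The model sits well on the rest, perhaps 1.5 mm too far right. I take the rest centre as about (0.456,-0.2325), yaw 0.345. Next I'll take the plate afresh at its middle.

```bash
python3 -m crank "[[40,1,0,0,0,0,-0.2],[80,2,-40,0,0,0,-0.2],[121.4,3.7,-80,0,0,0,-0.2],[121.4,3.7,-105,0,0,0,-0.2],[121.4,3.7,-125,0,0,0,-0.2],[121.4,3.7,-135,0,0,0,-0.2],[121.4,3.7,-139.5,0,0,0,-0.2],[121.4,3.7,-139.5,0,0,0,-0.2]]"
python3 -m crank "[[0,0,0,0,0,0,-0.2],[0,0,0,0,0,0,1],[0,0,0,0,0,0,1],[0,0,0,0,0,0,1],[0,0,0,0,0,0,1],[0,0,0,0,0,0,1],[0,0,0,0,0,0,1]]" 100
```

```text
clock: 10.93
tool_pos: [0.5081, -0.0344, -0.0016]
tool_rot: [-3.139, 0.0, 1.204]
ft_force: [-0.6, 0.0, 0.1]
opening: 0.0514
grip_force: 0.0
clock: 11.52
tool_pos: [0.5096, -0.0352, 0.001]
tool_rot: [3.139, 0.0, 1.203]
ft_force: [-7.3, -0.1, 23.4]
opening: 0.0221
grip_force: 97.3
```

```bash
python3 -m crank "[[0,0,10,0,0,0,1],[0,0,30,0,0,0,1],[0,0,55,0,0,0,1],[0,0,80,0,0,0,1],[0,0,90,0,0,0,1],[0,0,90,0,0,0,1]]"
python3 -m crank "[[-7,-25,0,0,0,-0.1,1],[-14,-50,0,0,0,-0.22,1],[-21,-75,0,0,0,-0.34,1],[-28,-100,0,0,0,-0.46,1],[-35,-125,0,0,0,-0.58,1],[-42,-150,0,0,0,-0.7,1],[-48,-175,0,0,0,-0.8,1],[-53.6,-197.3,0,0,0,-0.858,1]]"
python3 -m crank "[[0,0,0,0,0,0,1],[0,0,0,0,0,0,1]]"
python3 - <<'E'
from h import *
np.set_printoptions(suppress=True,precision=4)
o=ctrl.observe();print(o['tool_pos'],o['tool_rot'],o['qpos'])
shot('side','s8');shot('top','t8')
E
```

```text
clock: 12.02
tool_pos: [0.5101, -0.0353, 0.0917]
tool_rot: [3.137, -0.0, 1.203]
ft_force: [1.4, -1.2, -3.9]
opening: 0.0217
grip_force: 99.0
clock: 12.68
tool_pos: [0.454, -0.2337, 0.0881]
tool_rot: [-3.141, 0.001, 0.339]
ft_force: [0.1, -0.9, -3.7]
opening: 0.0217
grip_force: 99.0
clock: 12.85
tool_pos: [0.4543, -0.233, 0.0881]
tool_rot: [-3.141, 0.001, 0.344]
ft_force: [1.1, 1.2, -3.8]
opening: 0.0221
grip_force: 99.0
[ 0.4543 -0.233   0.0881] [-3.1409  0.0014  0.3438] [ 0.7236  0.4313 -0.3737  1.9989  0.2258  0.7523 -1.012 ]
```

```bash
python3 -m crank "[[1.5,0.5,-15,0,0,0,1],[1.5,0.5,-30,0,0,0,1],[1.5,0.5,-38,0,0,0,1],[1.5,0.5,-42,0,0,0,1],[1.5,0.5,-46,0,0,0,1],[1.5,0.5,-48,0,0,0,1],[1.5,0.5,-48,0,0,0,1]]"
```

```text
clock: 13.53
tool_pos: [0.4569, -0.2315, 0.0411]
tool_rot: [-3.141, 0.0, 0.346]
ft_force: [0.1, -0.5, -3.8]
opening: 0.0219
grip_force: 99.0
```

```bash
python3 -m crank "[[0,0,-2,0,0,0,1],[0,0,-4,0,0,0,1],[0,0,-6,0,0,0,1],[0,0,-6,0,0,0,1]]"; python3 -m crank "[[0,0,-2,0,0,0,1],[0,0,-4,0,0,0,1],[0,0,-4,0,0,0,1]]"
```

```text
clock: 13.87
tool_pos: [0.4567, -0.2316, 0.0349]
tool_rot: [-3.141, 0.0, 0.346]
ft_force: [-0.5, -0.3, -3.6]
opening: 0.0218
grip_force: 99.0
clock: 14.12
tool_pos: [0.4567, -0.2316, 0.0308]
tool_rot: [-3.141, 0.0, 0.346]
ft_force: [0.4, 0.2, -3.5]
opening: 0.0217
grip_force: 99.0
```

No contact yet, and the plate is already below the flare.

```bash
python3 -m crank "[[0,0,-2,0,0,0,1],[0,0,-5,0,0,0,1],[0,0,-8,0,0,0,1],[0,0,-8,0,0,0,1]]"; python3 -m crank "[[0,0,-1,0,0,0,1],[0,0,-2,0,0,0,1],[0,0,-2,0,0,0,1]]"
```

```text
clock: 14.45
tool_pos: [0.4565, -0.2315, 0.0225]
tool_rot: [-3.141, 0.001, 0.346]
ft_force: [-0.3, -0.2, -4.5]
opening: 0.0217
grip_force: 99.0
clock: 14.7
tool_pos: [0.4569, -0.2316, 0.0212]
tool_rot: [-3.142, 0.0, 0.346]
ft_force: [0.6, 0.3, -2.4]
opening: 0.0221
grip_force: 99.1
```

```bash
python3 -m crank "[[0,0,-0.6,0,0,0,1],[0,0,-1.2,0,0,0,1],[0,0,-1.2,0,0,0,1]]"
```

```text
clock: 14.95
tool_pos: [0.4569, -0.2317, 0.021]
tool_rot: [3.141, 0.0, 0.346]
ft_force: [-8.7, 4.9, 23.4]
opening: 0.0218
grip_force: 102.8
```

```bash
python3 -m crank "[[0,0,0.9,0,0,0,1],[0,0,0.9,0,0,0,0.3],[0,0,0.9,0,0,0,0],[0,0,0.9,0,0,0,-0.2],[0,0,0.9,0,0,0,-0.2],[0,0,0.9,0,0,0,-0.2],[0,0,0.9,0,0,0,-0.2]]"
python3 -m crank "[[0,0,15,0,0,0,-0.2],[0,0,40,0,0,0,-0.2],[0,0,75,0,0,0,-0.2],[0,0,110,0,0,0,-0.2],[-30,-40,140,0,0,0,-0.2],[-60,-75,150,0,0,0,-0.2],[-80,-110,150,0,0,0,-0.2],[-80,-140,150,0,0,0,-0.2]]"
python3 -m crank "[[-20,-40,0,0,0,0,-0.2],[-40,-80,0,0,0,0,-0.2],[-60,-120,0,0,0,0,-0.2],[-60,-120,0,0,0,0,-0.2],[-60,-120,0,0,0,0,-0.2]]"
python3 - <<'E'
from h import *
np.set_printoptions(suppress=True,precision=4)
c=shot('side','s9');d=shot('top','t9')
u=np.array([np.cos(.346),np.sin(.346)])
for cam in(c,d):
    P=[list(np.array([.4565,-.232])+u*s)+[.029] for s in(-.1,-.08,-.04,0,.04,.08,.1)]
    print(at_depth(cam,proj(cam,P)))
I=cv2.imread('pics/s9.png');J=cv2.imread('pics/t9.png')
cut=lambda i,p:i[p[1]-37:p[1]+38,p[0]-50:p[0]+50]
g=lambda cam:proj(cam,[[.457,-.232,.02]])[0].astype(int)
cv2.imwrite('pics/m9.png',np.vstack([cv2.resize(np.hstack([cut(I,g(c)),cut(J,g(d))]),(800,300),interpolation=cv2.INTER_CUBIC),cv2.resize(np.hstack([I[110:300],J[110:300]]),(800,148))]))
E
```

```text
clock: 15.53
tool_pos: [0.4569, -0.2316, 0.0208]
tool_rot: [-3.141, -0.0, 0.346]
ft_force: [-0.2, -0.8, 0.3]
opening: 0.0513
grip_force: 0.0
clock: 16.2
tool_pos: [0.3757, -0.3673, 0.1722]
tool_rot: [3.14, 0.0, 0.346]
ft_force: [1.7, -0.3, -0.2]
opening: 0.0512
grip_force: 0.0
clock: 16.62
tool_pos: [0.3154, -0.4891, 0.1701]
tool_rot: [-3.141, 0.001, 0.341]
ft_force: [-0.7, 0.4, 0.1]
opening: 0.0514
grip_force: 0.0
[[ 0.363  -0.2692  0.027 ]
 [ 0.381  -0.2582  0.0296]
 [ 0.4189 -0.2458  0.0289]
 [ 0.456  -0.2303  0.0301]
 [ 0.4963 -0.2253  0.0247]
 [ 0.5341 -0.2114  0.0248]
 [ 0.5527 -0.2038  0.0253]]
[[ 0.3631 -0.2675  0.0234]
 [ 0.381  -0.2586  0.0309]
 [ 0.4175 -0.2433  0.0375]
 [ 0.4566 -0.2322  0.0284]
 [ 0.4942 -0.2185  0.0286]
 [ 0.5306 -0.2036  0.034 ]
 [ 0.5506 -0.1981  0.029 ]]
```

View pics/m9.png

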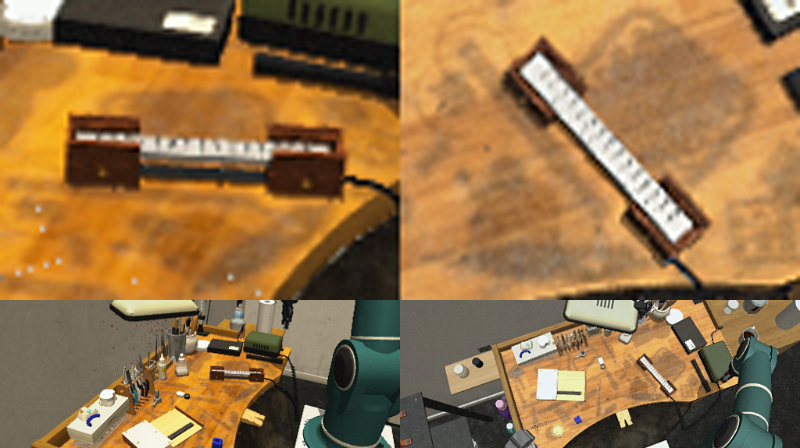

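The plate lies in both slots in the two views, from (535,70) to (680,225) in the top one, and the bystanders are where they were. One quick check that it is level.

Run:
```python
from h import *
for n in('s9','t9'):
    c=load(n);u=np.array([np.cos(.346),np.sin(.346)]);w=np.array([-u[1],u[0]])
    for lo,hi in((-.105,-.08),(-.08,-.056),(-.05,0),(0,.05),(.056,.08),(.08,.105)):
        P=[list(np.array([.4567,-.2318])+u*s+w*t)+[.029] for s in np.linspace(lo,hi,15) for t in np.linspace(-.009,.009,7)]
        px=np.unique(proj(c,P).round(),axis=0);z=at_depth(c,px)[:,2];print(n,lo,hi,len(px),round(np.median(z)*1e3,1))
```

```text
s9 -0.105 -0.08 27 28.1
s9 -0.08 -0.056 32 28.6
s9 -0.05 0 54 26.6
s9 0 0.05 54 26.5
s9 0.056 0.08 31 28.9
s9 0.08 0.105 31 30.7
t9 -0.105 -0.08 44 28.5
t9 -0.08 -0.056 42 29.0
t9 -0.05 0 75 29.4
t9 0 0.05 73 29.0
t9 0.056 0.08 40 29.4
t9 0.08 0.105 44 28.8
```

The top of the plate is level at 29 mm, so it is fully seated.

```bash
python3 -c "
from plant import ctrl
print(ctrl.finish_job())"
```

```text
the job is handed in; nothing more can be done
None
```

The drawplate was drawn out of the store, laid flat on the bare bench and released, then taken afresh and laid level and fully down in the rest's slots; in the last picture the emery stick and bystanders looked undisturbed, and the job was handed in at about 17 s.

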